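# Open the handwheel valve on the water-heater pipe board

## Task

The pipe board on the garage bench is about to be hung beside the water heater. Turn the round handwheel of its rising-stem valve anticlockwise until the valve is fully open, letting your hand rise with the wheel, then let go. Leave the valve with the cross handle and the valve with the lever as they are.

Things in the scene. Friction and masses are not known exactly. Their poses are not given: they have to be found in the camera images.
- wheel_center (a point): Centre of the level aluminium handwheel, on its axis at mid-height of the rim; rises with it. The only closed-ring handle: 56 mm outside diameter, rim bar 11 mm thick, three spokes, hub 15 mm tall. Shut, it is 115 mm above the table. Only a 9 mm stem and, up to 93 mm, a 40 mm wide brass neck stand beneath, so fingers can straddle the rim from above in any yaw. Any place in the row of valves.
- wheel (a joint): Turn of the handwheel about its vertical axis (rad): 0 shut, growing anticlockwise seen from above to a firm stop at 1.4 (fully open). It starts at 0 to 0.2. The steep thread lifts the wheel 12 mm per rad, about 17 mm in all. Turning takes about 0.12 N m; it stays where it is left.
- cross_handle (a joint): Turn (rad) of the four-armed cross handle (56 mm across, top 123 mm above the table) of another valve; starts at 0, to be left there. The three brass valves stand 130 mm apart in a row, in any order, on the copper pipe of a plywood board (200 x 480 x 18 mm) whose place and yaw vary.
- lever_handle (a joint): Turn (rad) of the flat lever (85 x 16 x 5 mm, top 104 mm above the table) of the third valve; it reaches 83 mm from its axis, square to the pipe, over the board's wider half, where a wrench and a coupling lie. Starts at 0, to be left there. A gauge (top 83 mm) stands at one end of the pipe.

How it is judged (in metres and radians):
At the end, for the whole second after the job is handed in: The handwheel stands at its open end, at 1.2 rad or more of its 1.4 rad turn, and is at rest; the cross handle and the lever are where they were (value of joint wheel above 1.2 rad and velocity of joint wheel between -0.05 and 0.05 rad/s); the robot touches nothing.
It fails at once if the cross handle is turned by more than 0.2 rad (value of joint cross_handle above 0.2 rad).
It fails at once if the lever is turned by more than 0.2 rad (value of joint lever_handle above 0.2 rad).
It also fails if it takes over 35 s, if anything falls off the work surface, if the arm or the gripper's body presses on something with over 40 N, if the wrist force passes 120 N, or if a joint passes its speed limit or range.

## Robot

A 7-joint arm with a two-finger parallel gripper is mounted at the origin on the work surface. World frame = base frame: x ahead of the robot, y to its left, z up, the work surface at z = 0. Lengths are in m, angles in degrees, forces in N, time in s.
With the tool pointing down it reaches from about 0.425 to 0.875 m from the base axis. Payload 4.7 kg.
Tool frame: the origin (TCP) lies between the finger pads; the fingertips stand 25 mm ahead of it and the grasp point (between the pads) lies 6 mm ahead of it (env.tip_reach is the distance from the TCP to the fingertips, in m); z points along the fingers, y is the direction in which the jaws open and shut (so a half turn about z gives the same grasp; the last joint's range is limited). The gripper opens to 87 mm and grips with 3 to 60 N. Pads are 19 mm wide; open, the fingers measure 117 mm over their backs; the gripper's body (75 mm by 190 mm) begins 51 mm behind the grasp point.
Start: joints at [-63.879, 18.392, -4.016, 83.108, 1.295, 78.541, -3.26], TCP at [0.278, 0.588, 0.248] pointing down, gripper open.
Joint ranges: [-163.93, 163.93], [-17.29, 119.83], [-79.2, 71.16], [3.27, 140.29], [-89.18, 269.18], [5.43, 117.66], [-154.24, 154.24]. Speed limits (degrees/s): [147.25, 147.25, 180, 180, 180, 180, 180].

## Interface

Orientations are given as [roll, pitch, yaw] about the fixed x, y, z axes, in that order (R = Rz(yaw) Ry(pitch) Rx(roll)).
In Python, from cell import env, viewer, job gives the robot as it stands.
- The arm moves only by the tool move_arm, never from a script. Its argument "steps" is a list of rows, each a list of 7 numbers: the finger opening in cm, from 0 to 8.7, then the shift along the tool's x, y, z in cm, then the turn, a rotation vector about the tool's x, y, z in rad. In form: [[fingers, tx, ty, tz, wx, wy, wz], ...]. A call has 1 to 5 rows; each row shifts and turns the commanded pose from where the row before left it, along the tool's axes as they then stand; what a row does not reach is not made up. A row lasts 1/12 s, in which the tool goes at most 41.7 mm and 7.16 degrees, less where a joint would pass 70% of its speed; a pose out of reach is approached as far as the arm can. A call is refused whole if a number of a shift passes 4.17 or a number of a turn 0.125, either way. A call with a gripper value outside its range is refused whole. The fingers move at their own pace and stop on an object; "force" is the grip in N (left out, the last holds). Time passes only in rows, so rows that do not move let the fingers close. It gives the time, the measured TCP pose, the force and the opening at its end, in the units of the state.
- env.get_obs(): the state, without advancing time (a new reading comes with each control period).
- viewer.read_camera(name): name is "scene" or "side" or "wrist"; returns a dict with "img" (384x512x3 uint8, red, green, blue), "vfov" (degrees; the focal length in pixels is half the picture's height over the tangent of half this angle, whatever the lens; pixels are square), "cx", "cy" (the principal point, pixels), "k1" (the pictures are not rectified: a ray, as slopes to the right and down, at radius r is drawn at 1 + k1 r^2 times it, then the intrinsics apply), "extrinsics" (4x4, takes a point from world to camera coordinates); the wrist camera has in their place "mount" (4x4, takes a point from camera to tool coordinates, whose origin is the TCP and whose axes are the flange's). Camera axes: x right, y down, z forward; pixel columns grow to the right and rows downward; lengths in m; the calibration is good to about 2 mm. A picture is of the moment at which its call begins: read the wrist's pose just before it. There is no depth.
- job.sign_off(): hands the job in, once; it reports no verdict.
The state is a dict: "time_s": time; "qpos": joint angles; "joint_velocities": joint speeds; "effort": joint torques, N m; "tool_pos": TCP position; "tool_rot": TCP orientation; "force": force on the tool from outside, world axes, zero at the start; "wrist_torque": the same for the moment, N m; "grip_width": finger opening in m.
Only numpy, scipy, OpenCV 4.12 (cv2) and the standard library are available. Lean on these libraries where they do the work, as an engineer would, in place of code of your own. Each camera call takes 0.05 s, during which the arm holds its last target.

## Working session

There is one attempt and no reset: what is moved stays moved. The work goes in short steps, Python scripts to look and compute and a tool call to move; the robot and the scene stay as the last step left them, time stands still between calls to the robot, and variables do not carry over. Pictures are saved under pics/ and viewed, and the job is handed in when it is done.

Besides the shell and the picture viewer there is one more tool, called after "Request:" as a command line: name --pt "numbers of a row" for each row, then --argument value for the rest. move_arm: Moves the arm, as the interface text tells. Its arguments: {"type":"object","properties":{"steps":{"type":"array"},"force":{"type":"number"}},"required":["steps"]}

```bash
mkdir -p pics; cat > h.py <<'E'
import numpy as np, cv2
from cell import env, viewer, job
def cam(n):
    o=env.get_obs(); c=viewer.read_camera(n); c['obs']=o; return c
def save(c,p): cv2.imwrite('pics/'+p,c['img'][:,:,::-1])
E
python3 - <<'E'
from h import *
o=env.get_obs(); print(o['time_s'],o['tool_pos'],o['tool_rot'],o['grip_width'])
for n in ['scene','side','wrist']:
    c=cam(n); save(c,n+'0.png'); print(n,c['vfov'],c['cx'],c['cy'],c['k1'],np.round(c.get('extrinsics',c.get('mount')),4).tolist())
E
```

```text
0.0 [0.27774429 0.5870991  0.24644701] [-1.79887922e+02  6.48070561e-03  1.54688502e+02] 0.08719169762268794
scene 54.483593648231825 256.20913525772175 194.1288678718673 -0.008398150737012375 [[-0.1951, 0.9808, 0.0076, 0.1044], [0.6187, 0.129, -0.7749, -0.2634], [-0.761, -0.1465, -0.632, 1.1775], [0.0, 0.0, 0.0, 1.0]]
side 47.65671045179697 253.40789584539152 195.33790606117316 -0.0774973386423025 [[0.9505, -0.3105, -0.0071, -0.5332], [-0.1668, -0.4908, -0.8552, 0.2213], [0.2621, 0.8141, -0.5183, 0.6266], [0.0, 0.0, 0.0, 1.0]]
wrist 58.44263981195372 257.55556348855686 195.16954437063708 -0.043558648540726226 [[0.0006, -0.9656, -0.2599, 0.0717], [1.0, 0.0002, 0.0017, -0.0004], [-0.0016, -0.2599, 0.9656, -0.1372], [0.0, 0.0, 0.0, 1.0]]
```

View pics/scene0.png

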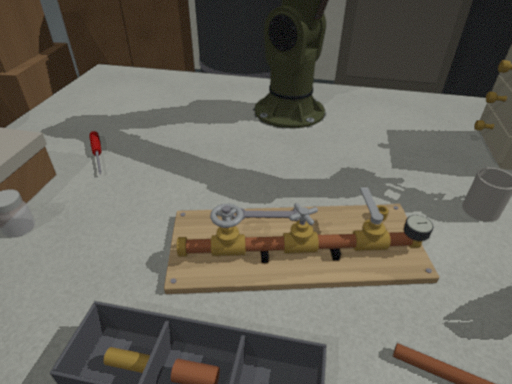

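View pics/side0.png

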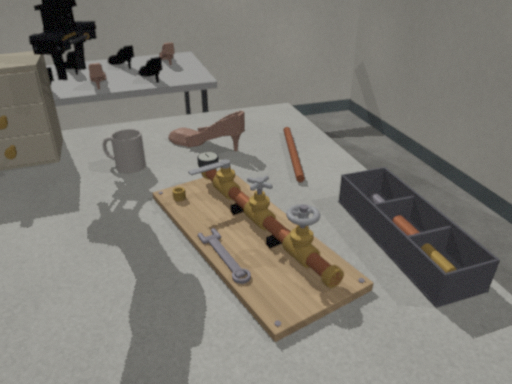

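View pics/wrist0.png

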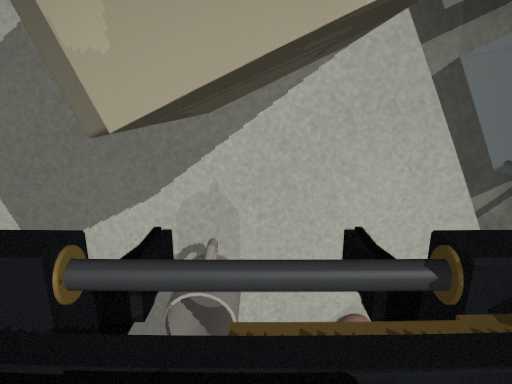

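The scene view has the wheel at about (228,215), the cross at (302,215) and the lever at (371,205). The side view has the wheel at (303,214) and the cross at (260,185). The wrist camera sees neither. I'll zoom in and triangulate.

```bash
cat >> h.py <<'E'
def K(c):
    f=192/np.tan(np.radians(c['vfov']/2)); return np.array([[f,0,c['cx']],[0,f,c['cy']],[0,0,1]])
def T_wc(c): # camera->world
    if 'extrinsics' in c: return np.linalg.inv(c['extrinsics'])
    from scipy.spatial.transform import Rotation as R
    T=np.eye(4); T[:3,:3]=R.from_euler('xyz',c['obs']['tool_rot'],degrees=True).as_matrix(); T[:3,3]=c['obs']['tool_pos']
    return T@np.array(c['mount'])
def rays(c,px):
    n=cv2.undistortPoints(np.array(px,float).reshape(-1,1,2),K(c),np.array([c['k1'],0,0,0,0.])).reshape(-1,2)
    T=T_wc(c); d=np.c_[n,np.ones(len(n))]@T[:3,:3].T
    return T[:3,3],d
def onplane(c,px,z):
    o,d=rays(c,px); return o+d*((z-o[2])/d[:,2])[:,None]
def tri(c1,p1,c2,p2):
    o1,d1=rays(c1,[p1]);o2,d2=rays(c2,[p2]);d1=d1[0];d2=d2[0]
    s=np.linalg.lstsq(np.c_[d1,-d2],o2-o1,rcond=None)[0]
    a,b=o1+s[0]*d1,o2+s[1]*d2; return (a+b)/2,np.linalg.norm(a-b)
def proj(c,P):
    P=np.array(P,float).reshape(-1,3); W=np.linalg.inv(T_wc(c))
    p,_=cv2.projectPoints(P,cv2.Rodrigues(W[:3,:3])[0],W[:3,3],K(c),np.array([c['k1'],0,0,0,0.])); return p.reshape(-1,2)
E
python3 - <<'E'
from h import *
s=cam('scene');d=cam('side')
print(tri(s,(228,215),d,(303,214)),tri(s,(303,212),d,(260,184)))
print(onplane(s,[(228,215)],.117),onplane(d,[(303,214)],.117))
for c,n,x,y in [(s,'zs',185,180),(d,'zd',240,160)]:
    cv2.imwrite(f'pics/{n}.png',cv2.resize(c['img'][y:y+90,x:x+120,::-1],None,fx=6,fy=6,interpolation=cv2.INTER_CUBIC))
E
```

```text
(array([ 0.63618132, -0.02980163,  0.11707167]), np.float64(0.002390999271204877)) (array([0.6026664 , 0.09180011, 0.11506358]), np.float64(0.005074152636652371))
[[ 0.6347855  -0.02923825  0.117     ]] [[ 0.63661721 -0.03120599  0.117     ]]
```

View pics/zs.png

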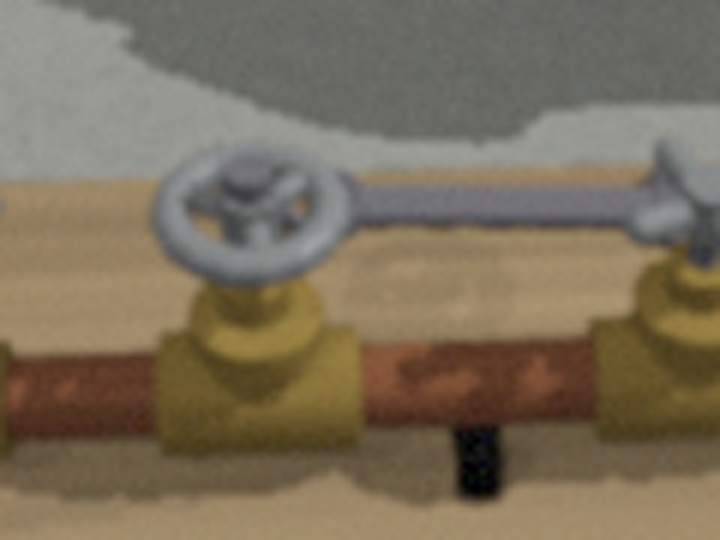

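View pics/zd.png

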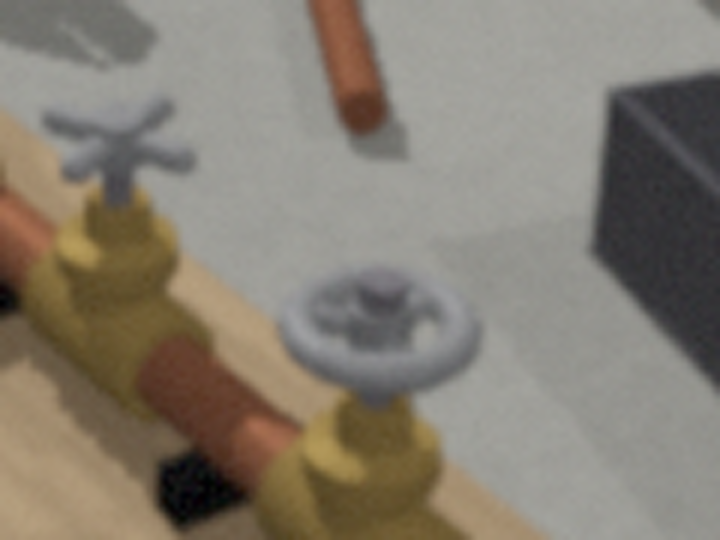

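Refined by eye, the wheel's rim centre is at about (227.2,215.7) in scene and (303.1,215) in side. That puts the wheel near (0.635, -0.031, 0.117). I'll move above it at the present height, then re-measure with the wrist camera.

Request:
move_arm --pt "8.7 -3.2 -2.2 0 0 0 0" --pt "8.7 -3.2 -2.2 0 0 0 0" --pt "8.7 -3.2 -2.2 0 0 0 0" --pt "8.7 -3.2 -2.2 0 0 0 0" --pt "8.7 -3.2 -2.2 0 0 0 0"

```text
time_s: 0.67
tool_pos: [0.3761, 0.418, 0.2475]
tool_rot: [180.0, 0.0, 154.7]
force: [-0.1, 0.5, 0.2]
grip_width: 0.0867
```

Request:
move_arm --pt "8.7 -3.2 -2.2 0 0 0 0" --pt "8.7 -3.2 -2.2 0 0 0 0" --pt "8.7 -3.2 -2.2 0 0 0 0" --pt "8.7 -3.2 -2.2 0 0 0 0" --pt "8.7 -3.2 -2.2 0 0 0 0"

```text
time_s: 1.08
tool_pos: [0.4737, 0.2501, 0.2478]
tool_rot: [180.0, 0.0, 154.7]
force: [0.9, 0.2, -0.1]
grip_width: 0.0871
```

Request:
move_arm --pt "8.7 -3.2 -2.2 0 0 0 0" --pt "8.7 -3.2 -2.2 0 0 0 0" --pt "8.7 -3.2 -2.2 0 0 0 0" --pt "8.7 -3.2 -2.2 0 0 0 0" --pt "8.7 -3.2 -2.2 0 0 0 0"

```text
time_s: 1.5
tool_pos: [0.5714, 0.0823, 0.2478]
tool_rot: [180.0, 0.0, 154.7]
force: [0.5, 0.9, -0.2]
grip_width: 0.0871
```

Request:
move_arm --pt "8.7 -3.2 -2.2 0 0 0 0" --pt "8.7 -3.2 -2.2 0 0 0 0" --pt "8.7 -3.2 -2.2 0 0 0 0" --pt "8.7 0 0 0 0 0 0.12" --pt "8.7 0 0 0 0 0 0.12"

```text
time_s: 1.92
tool_pos: [0.6298, -0.0209, 0.2472]
tool_rot: [-179.9, 0.1, 140.3]
force: [-0.2, 1.2, 0.2]
grip_width: 0.0869
```

Request:
move_arm --pt "8.7 0 0 0 0 0 0.12" --pt "8.7 0 0 0 0 0 0.12" --pt "8.7 0 0 0 0 0 0.12" --pt "8.7 0 0 0 0 0 0.12" --pt "8.7 0 0 0 0 0 0.12"

```text
time_s: 2.33
tool_pos: [0.6293, -0.0166, 0.2474]
tool_rot: [-180.0, -0.0, 106.2]
force: [-0.6, 0.1, -0.1]
grip_width: 0.087
```

Request:
move_arm --pt "8.7 0 0 0 0 0 0.12" --pt "8.7 0 0 0 0 0 0.12" --pt "8.7 0 0 0 0 0 0.12" --pt "8.7 0 0 0 0 0 0.12" --pt "8.7 0 0 0 0 0 0"

```text
time_s: 2.75
tool_pos: [0.6293, -0.0165, 0.2474]
tool_rot: [-180.0, 0.0, 78.9]
force: [0.3, 0.1, 0.7]
grip_width: 0.0872
```

```bash
python3 - <<'E'
from h import *
c=cam('wrist'); save(c,'w1.png'); o=c['obs']; print(o['qpos'],o['tool_pos'],o['tool_rot'])
print(proj(c,[[.635,-.031,.117]]))
E
```

```text
[-28.12026673  17.53330564  33.98091393  87.44242632  -9.90329301
  78.05783147  -4.42649572] [ 0.62929467 -0.01653671  0.2474454 ] [-1.79995350e+02  7.30969447e-03  7.88945886e+01]
[[268.65261662 209.52907689]]
```

View pics/w1.png

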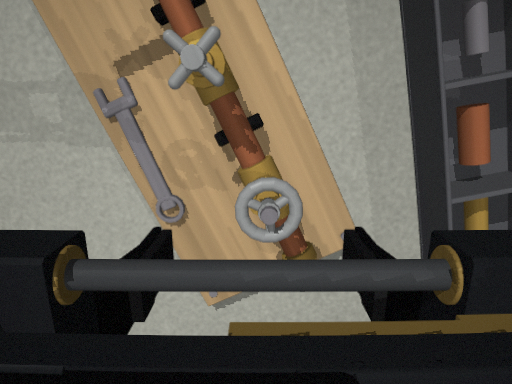

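The wrist view shows the wheel whole, with its rim spanning about x 235–303 and y 178–243. The centre is at about (269,210), against a predicted (268.7,209.5), so they agree. Next I'll fit the rim ellipse.

```bash
python3 - <<'E'
from h import *
c=cam('wrist'); im=c['img']
hsv=cv2.cvtColor(im,cv2.COLOR_RGB2HSV)
m=((hsv[...,1]<45)&(hsv[...,2]>85)).astype(np.uint8); mm=np.zeros_like(m); mm[170:252,228:312]=m[170:252,228:312]
cs,_=cv2.findContours(mm,cv2.RETR_EXTERNAL,cv2.CHAIN_APPROX_NONE); k=max(cs,key=cv2.contourArea)
e=cv2.fitEllipse(cv2.convexHull(k)); print(e,cv2.contourArea(k))
for z in (.115,.117): print(onplane(c,[e[0]],z))
o=c['obs']; d=onplane(c,[e[0]],.116)[0]-o['tool_pos']; p=np.radians(o['tool_rot'][2])
print('tool dx,dy cm',100*(d[0]*np.cos(p)+d[1]*np.sin(p)),100*(d[0]*np.sin(p)-d[1]*np.cos(p)))
cv2.imwrite('pics/w2.png',cv2.resize(im[160:260,210:330,::-1],None,fx=5,fy=5,interpolation=cv2.INTER_CUBIC))
E
```

```text
((268.270751953125, 209.6959686279297), (64.83780670166016, 67.32146453857422), 88.08983612060547) 3339.5
[[ 0.63465248 -0.03165687  0.115     ]]
[[ 0.63470652 -0.03102746  0.117     ]]
tool dx,dy cm -1.3546415945954684 0.8093824571272091
```

View pics/w2.png

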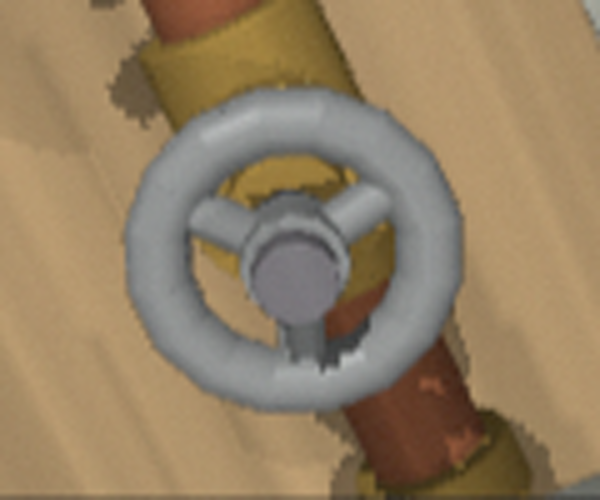

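Wheel centre is (0.6347, -0.0313), z about 0.116. I'll shift -1.35 and +0.8 cm, then descend to TCP z about 0.122 so both fingers straddle the wheel's outside.

Request:
move_arm --pt "8.7 -1.35 0.8 0 0 0 0" --pt "8.7 0 0 3 0 0 0" --pt "8.7 0 0 3 0 0 0" --pt "8.7 0 0 2 0 0 0" --pt "8.7 0 0 0 0 0 0"

```text
time_s: 3.27
tool_pos: [0.6315, -0.031, 0.1626]
tool_rot: [-179.5, 0.1, 79.2]
force: [-0.6, 0.4, -0.3]
grip_width: 0.0868
```

```bash
python3 - <<'E'
from h import *
for n in ['wrist','side','scene']:
    c=cam(n); save(c,n+'3.png')
o=c['obs'];print(o['time_s'],o['tool_pos'],o['force'])
E
```

```text
3.3667 [ 0.63442457 -0.03139375  0.16748424] [ 0.54984858 -0.62832696  1.19796768]
```

View pics/side3.png

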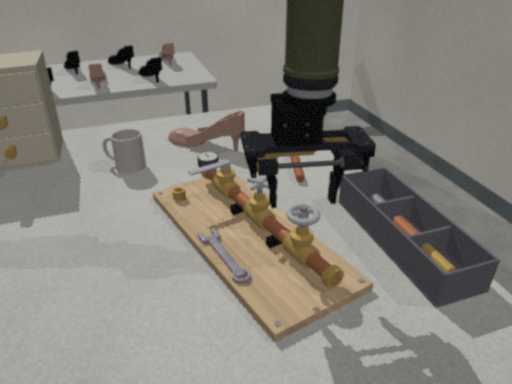

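View pics/scene3.png

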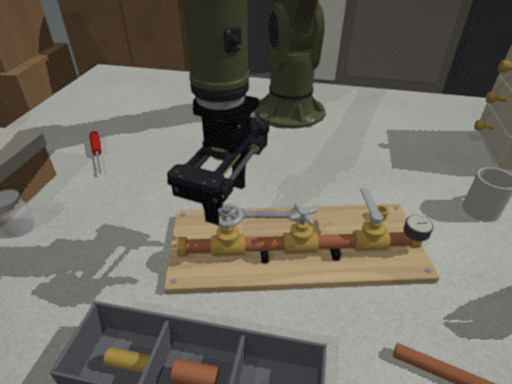

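Side view: the fingertips at (272,200) and (337,198) straddle the wheel at (303,214). Scene view agrees. Descending the remaining 4.5 cm.

Request:
move_arm --pt "8.7 0 0 1.5 0 0 0" --pt "8.7 0 0 1.5 0 0 0" --pt "8.7 0 0 1.5 0 0 0" --pt "8.7 0 0 0 0 0 0" --pt "8.7 0 0 0 0 0 0"

```text
time_s: 3.83
tool_pos: [0.6353, -0.0314, 0.1239]
tool_rot: [179.9, -0.0, 79.1]
force: [-0.4, 0.1, 0.3]
grip_width: 0.0872
```

```bash
python3 - <<'E'
from h import *
c=cam('side'); o=c['obs'];print(o['time_s'],o['tool_pos'],o['force'],o['qpos'])
cv2.imwrite('pics/side4.png',cv2.resize(c['img'][130:270,220:400,::-1],None,fx=4,fy=4,interpolation=cv2.INTER_CUBIC))
E
```

```text
3.8333 [ 0.63530465 -0.03142447  0.1239161 ] [-0.35988694  0.07112003  0.31487791] [-25.36981097  23.75648078  32.6150755   94.74531471 -13.82273425
  65.47189094  -0.10152731]
```

View pics/side4.png

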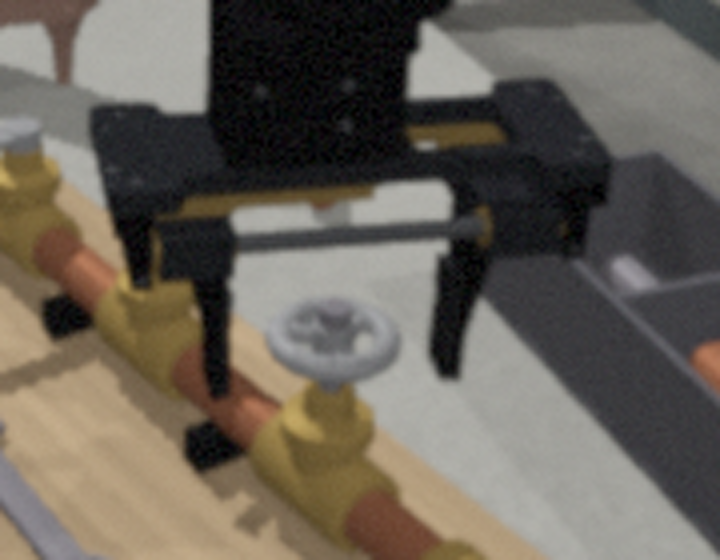

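The fingers sit either side of the wheel and the force reads about zero. Closing.

Request:
move_arm --pt "5.0 0 0 0.2 0 0 0" --pt "5.0 0 0 0 0 0 0" --pt "5.0 0 0 0 0 0 0" --pt "5.0 0 0 0 0 0 0" --pt "5.0 0 0 0 0 0 0" --force 30

```text
time_s: 4.3
tool_pos: [0.6348, -0.0314, 0.1209]
tool_rot: [180.0, -0.0, 79.1]
force: [0.6, 0.6, 0.5]
grip_width: 0.0614
```

Request:
move_arm --pt "5.0 0 0 0 0 0 0" --pt "5.0 0 0 0 0 0 0" --pt "5.0 0 0 0 0 0 0"

```text
time_s: 4.55
tool_pos: [0.6353, -0.0316, 0.1208]
tool_rot: [179.9, -0.0, 79.1]
force: [3.1, -0.2, -0.3]
grip_width: 0.0535
```

Request:
move_arm --pt "5.0 0 0 0 0 0 0" --pt "5.0 0 0 0 0 0 0"

```text
time_s: 4.72
tool_pos: [0.6353, -0.0315, 0.1208]
tool_rot: [179.9, -0.0, 79.1]
force: [4.1, -1.1, -1.5]
grip_width: 0.0534
```

```bash
python3 - <<'E'
from h import *
for n,x,y in [('side',220,130),('wrist',150,150)]:
    c=cam(n); o=c['obs'];print(o['time_s'],o['tool_pos'],o['force'],o['wrist_torque'],o['grip_width'])
    cv2.imwrite(f'pics/{n}5.png',cv2.resize(c['img'][y:y+140,x:x+180,::-1],None,fx=4,fy=4,interpolation=cv2.INTER_CUBIC))
save(c,'wf5.png')
E
```

```text
4.7167 [ 0.63534148 -0.03152765  0.12080285] [ 4.06273879 -1.13569237 -1.51966748] [-0.20170254 -0.66877965  0.03299681] 0.053350099413723345
4.7667 [ 0.63531368 -0.03150546  0.12080157] [ 4.23431663 -0.02324226 -1.00235048] [-0.23183066 -0.72954995  0.01182321] 0.05375124492155188
```

View pics/side5.png

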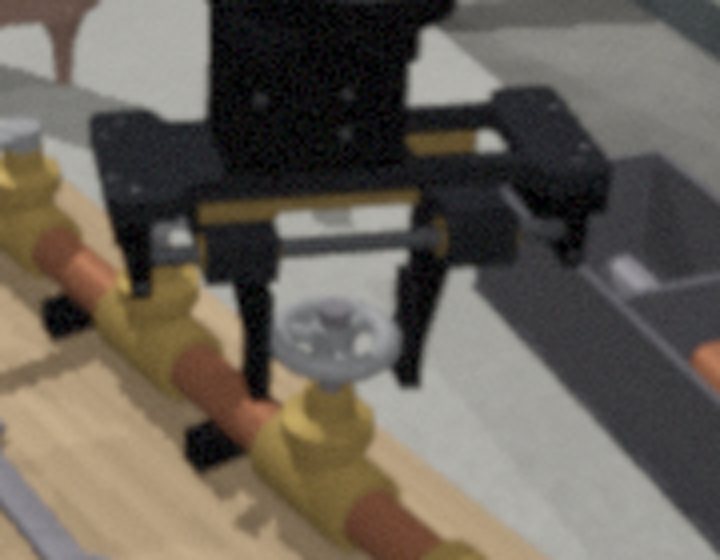

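View pics/wf5.png

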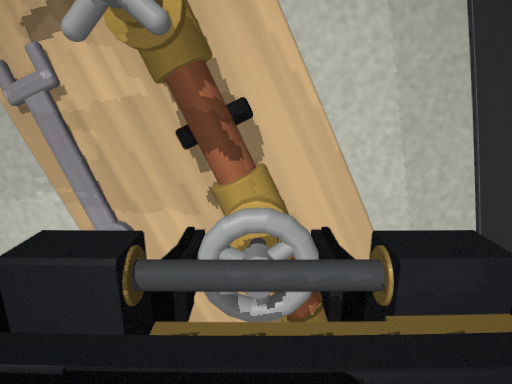

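Both pads hold the wheel across its diameter. The width reads 53.5 mm against a nominal 56. Turning anticlockwise, which is negative about tool z, while rising 1.2 mm per 0.1 rad.

Request:
move_arm --pt "5.0 0 0 -0.12 0 0 -0.1" --pt "5.0 0 0 -0.12 0 0 -0.1" --pt "5.0 0 0 -0.12 0 0 -0.1" --pt "5.0 0 0 -0.12 0 0 -0.1" --pt "5.0 0 0 0 0 0 0"

```text
time_s: 5.23
tool_pos: [0.6352, -0.0315, 0.1257]
tool_rot: [179.9, 0.0, 102.1]
force: [4.7, -0.7, -1.1]
grip_width: 0.0538
```

```bash
python3 - <<'E'
from h import *
c=cam('wrist'); o=c['obs'];print(o['time_s'],o['tool_pos'],o['tool_rot'],o['force'],o['wrist_torque'],o['grip_width'])
save(c,'wf6.png')
E
```

```text
5.2333 [ 0.63523785 -0.03154898  0.1256743 ] [1.79908845e+02 1.48174965e-02 1.02115617e+02] [ 4.66179017 -0.67309877 -1.08361262] [-0.16919228 -0.90640336  0.14476348] 0.053792133130094184
```

View pics/wf6.png

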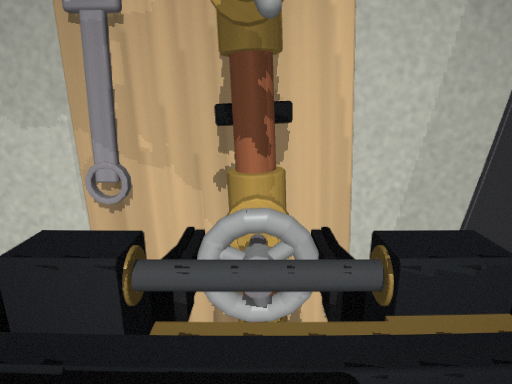

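The board has turned in the view while the spokes keep their place relative to the fingers. So the wheel follows, and the force stays low. Continuing.

Request:
move_arm --pt "5.0 0 0 -0.12 0 0 -0.1" --pt "5.0 0 0 -0.12 0 0 -0.1" --pt "5.0 0 0 -0.12 0 0 -0.1" --pt "5.0 0 0 -0.12 0 0 -0.1" --pt "5.0 0 0 -0.12 0 0 -0.1"

```text
time_s: 5.7
tool_pos: [0.6352, -0.0315, 0.1315]
tool_rot: [180.0, 0.1, 130.7]
force: [4.5, 0.2, -2.6]
grip_width: 0.0532
```

Request:
move_arm --pt "5.0 0 0 -0.12 0 0 -0.1" --pt "5.0 0 0 -0.12 0 0 -0.1" --pt "5.0 0 0 -0.12 0 0 -0.1" --pt "5.0 0 0 0 0 0 0"

```text
time_s: 6.03
tool_pos: [0.6351, -0.0316, 0.1352]
tool_rot: [180.0, 0.1, 147.8]
force: [3.7, -0.1, -1.4]
grip_width: 0.0535
```

```bash
python3 - <<'E'
from h import *
c=cam('wrist'); o=c['obs'];print(o['time_s'],o['tool_pos'],o['tool_rot'],o['force'],o['wrist_torque'],o['grip_width'],o['qpos'])
save(c,'wf7.png')
E
```

```text
6.0333 [ 0.63509271 -0.03160238  0.13519276] [1.79968669e+02 5.91673382e-02 1.47799696e+02] [ 3.72333852 -0.06055832 -1.42677381] [-0.17114606 -0.98704244  0.10796669] 0.053511566365677436 [-16.19441994  21.50337928  20.76394369  93.81505785  -8.16954501
  66.11130526  64.35424752]
```

View pics/wf7.png

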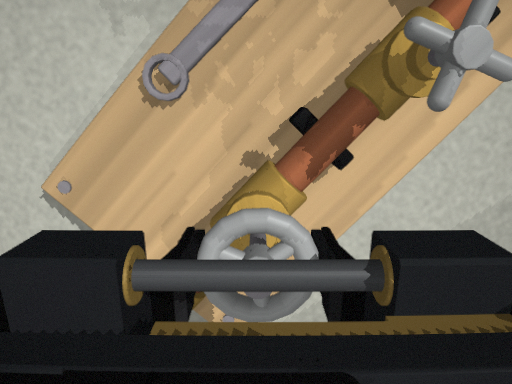

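About 1.2 rad turned and the wheel is still following. I'll take the last stretch in small steps, watching the torque about z for the stop.

Request:
move_arm --pt "5.0 0 0 -0.06 0 0 -0.05" --pt "5.0 0 0 -0.06 0 0 -0.05" --pt "5.0 0 0 0 0 0 0"

```text
time_s: 6.33
tool_pos: [0.6342, -0.0312, 0.1355]
tool_rot: [180.0, -0.1, 153.3]
force: [3.7, 0.7, -2.6]
grip_width: 0.0533
```

```bash
python3 - <<'E'
from h import *
o=env.get_obs();print(o['tool_rot'],o['force'],o['wrist_torque'])
E
```

```text
[ 1.79987213e+02 -7.41818894e-02  1.53270204e+02] [ 3.73767126  0.68086859 -2.56316648] [-0.00556353 -0.88583205 -0.6706469 ]
```

Request:
move_arm --pt "5.0 0 0 -0.06 0 0 -0.05" --pt "5.0 0 0 -0.06 0 0 -0.05" --pt "5.0 0 0 0 0 0 0"

```text
time_s: 6.58
tool_pos: [0.6324, -0.0305, 0.1355]
tool_rot: [-180.0, -0.3, 159.0]
force: [1.0, 3.1, -5.6]
grip_width: 0.0532
```

```bash
python3 - <<'E'
from h import *
c=cam('wrist');o=c['obs'];print(o['tool_rot'],o['tool_pos'],o['force'],o['wrist_torque'])
save(c,'wf8.png')
E
```

```text
[-179.97069673   -0.32838946  159.04344028] [ 0.63242803 -0.03053537  0.13552531] [ 0.97606957  3.1204944  -5.61711554] [ 0.55569686 -0.15440366 -0.70765041]
```

View pics/wf8.png

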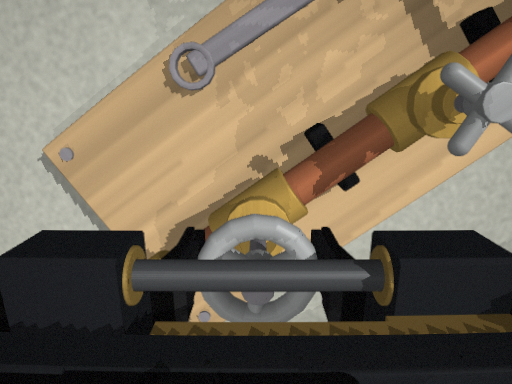

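The z torque jumped from about 0.1 to 0.7 N m, the height stopped at 0.1355 and the wheel began slipping in the pads. That is the stop. Releasing and lifting.

Request:
move_arm --pt "8.7 0 0 0 0 0 0" --pt "8.7 0 0 0 0 0 0" --pt "8.7 0 0 0 0 0 0" --pt "8.7 0 0 0 0 0 0" --pt "8.7 0 0 0 0 0 0"

```text
time_s: 7.05
tool_pos: [0.6351, -0.0317, 0.1383]
tool_rot: [180.0, 0.1, 159.3]
force: [-0.0, -0.1, -0.1]
grip_width: 0.0786
```

Request:
move_arm --pt "8.7 0 0 0 0 0 0" --pt "8.7 0 0 0 0 0 0" --pt "8.7 0 0 0 0 0 0" --pt "8.7 0 0 -1 0 0 0" --pt "8.7 0 0 -2 0 0 0"

```text
time_s: 7.47
tool_pos: [0.6329, -0.0313, 0.1655]
tool_rot: [-179.9, -0.3, 159.3]
force: [0.6, -0.3, 1.0]
grip_width: 0.087
```

Request:
move_arm --pt "8.7 0 0 -3 0 0 0" --pt "8.7 0 0 -3 0 0 0" --pt "8.7 0 0 -3 0 0 0" --pt "8.7 0 0 0 0 0 0" --pt "8.7 0 0 0 0 0 0"

```text
time_s: 7.88
tool_pos: [0.6359, -0.0317, 0.2607]
tool_rot: [179.9, 0.3, 159.3]
force: [-0.1, 0.4, -0.6]
grip_width: 0.0869
```

```bash
python3 - <<'E'
from h import *
s=cam('scene');d=cam('side');w=cam('wrist');o=w['obs'];print(o['time_s'],o['tool_pos'],o['force'],o['grip_width'])
save(w,'w9.png')
for c,n,x,y in [(s,'zs9',185,170),(d,'zd9',240,150)]:
    cv2.imwrite(f'pics/{n}.png',cv2.resize(c['img'][y:y+100,x:x+133,::-1],None,fx=6,fy=6,interpolation=cv2.INTER_CUBIC))
E
```

```text
7.9833 [ 0.63426846 -0.03136275  0.25715097] [ 0.47451523 -0.10914491 -0.51052712] 0.08717516120800066
```

View pics/zs9.png

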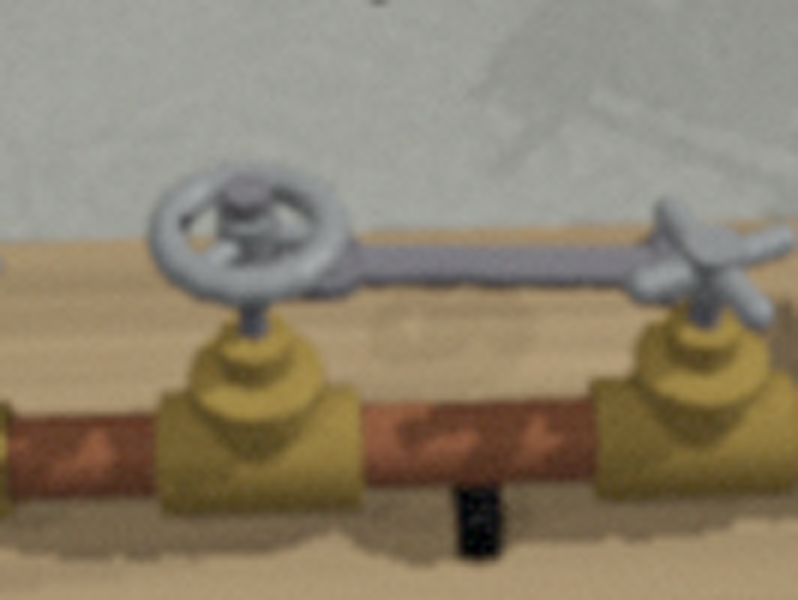

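View pics/zd9.png

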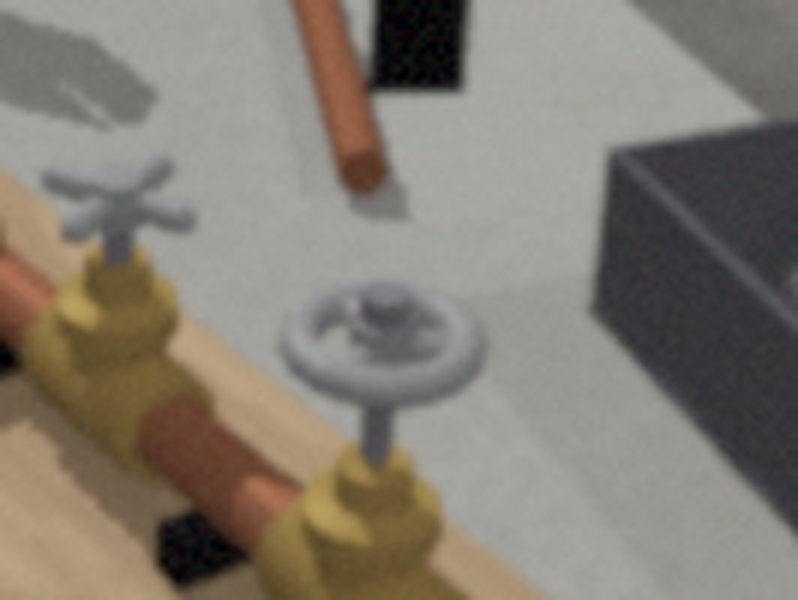

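View pics/w9.png

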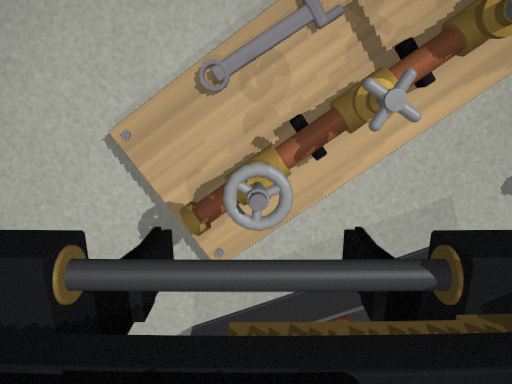

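The wheel stands visibly higher with its stem exposed, the cross looks unchanged, and the gripper is clear. I'll check height and spoke angle numerically.

```bash
python3 - <<'E'
from h import *
s=cam('scene');d=cam('side');w=cam('wrist')
a=tri(s,(227.2,215.7),d,(303.1,215));b=tri(s,(226.8,208.6),d,(303.9,207.25));print(a,b,'rise mm',1e3*(b[0]-a[0])[2])
# lever change: image difference around lever & cross
i0=cv2.imread('pics/scene0.png');i1=s['img'][:,:,::-1]
for nm,(x0,x1,y0,y1) in dict(cross=(285,322,200,222),lever=(355,392,185,225),wheel=(205,250,195,235)).items():
    print(nm,np.abs(i0[y0:y1,x0:x1].astype(int)-i1[y0:y1,x0:x1]).mean().round(1))
save(s,'scene9.png')
cv2.imwrite('pics/w9z.png',cv2.resize(w['img'][150:250,200:320,::-1],None,fx=5,fy=5,interpolation=cv2.INTER_CUBIC))
E
```

```text
(array([ 0.63621943, -0.0309765 ,  0.1156024 ]), np.float64(0.0017228277363635642)) (array([ 0.63627282, -0.03127345,  0.1310951 ]), np.float64(0.002503337966628335)) rise mm 15.492707192441973
cross 7.5
lever 19.4
wheel 20.8
```

View pics/w9z.png

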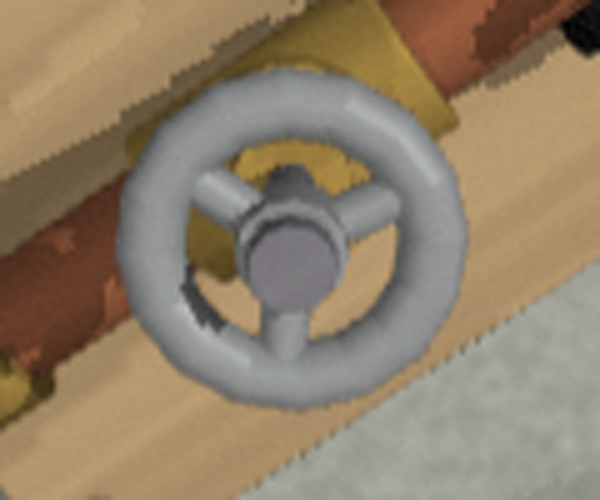

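View pics/scene9.png

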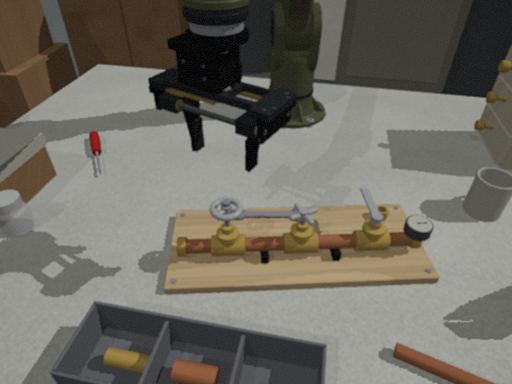

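```bash
python3 - <<'E'
from h import *
print(np.abs(env.get_obs()['joint_velocities']).max()); print(job.sign_off())
E
```

```text
0.17253619728244265
the job is handed in; nothing more can be done
None
```

I turned the handwheel anticlockwise to its open stop with the hand rising alongside, then opened the gripper, lifted about 12 cm clear and handed the job in at about 8 s. Signing off gave no verdict.

- **Handwheel turn:** the moment about the vertical jumped from about 0.1 to 0.7 N m and the wheel stopped rising. The gripper had turned about 1.2 rad by then, on top of a start somewhere between 0 and 0.2 rad.
- **Handwheel height:** two-view triangulation gave a rise of 15.5 mm (about 1.29 rad), to 0.131 m. That fits being at or near the 1.4 rad stop, but I never measured the final angle directly.
- **Cross and lever:** both look the same as at the start in the scene picture. The lever's patch of that picture changed by 19 grey levels on average, against 7.5 for the cross. I put this down to the arm's moving shadow and did not confirm it.
- **Grip width:** it read 53.5 mm on the 56 mm wheel, a difference I can't explain. The pictures showed both pads on the rim, and the wheel followed the hand up to the stop.

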